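# Saddle the third foil roll and hold the pack in the trigger press

### The arm

A 7-joint arm with a two-finger parallel gripper is mounted at the origin on the work surface. World frame = base frame: x ahead of the robot, y to its left, z up, the work surface at z = 0. Lengths are in m, angles in rad, forces in N, time in s.
With the tool pointing down it reaches from about 0.425 to 0.925 m from the base axis. Payload 6.8 kg.
Tool frame: the origin (TCP) lies on the front face of the gripper's body, between the roots of the fingers; the fingertips stand 73 mm ahead of it and the grasp point (between the pads) lies 54 mm ahead of it (tcp_to_tips is the distance from the TCP to the fingertips, in m); z points along the fingers, x is the direction in which the jaws open and shut, and the axes are right-handed (so a half turn about z gives the same grasp; the last joint's range is limited). The gripper opens to 85 mm and grips with 20 to 120 N. Pads are 22 mm wide; open, the fingers measure 114 mm over their backs; the gripper's body (76 mm by 85 mm) begins 54 mm behind the grasp point. The pads swing forward as they close: fully open they stand 13 mm farther back than shut.
Start: joints at [-1.354, 0.477, 0.022, 1.555, -0.011, 1.109, -0.083], TCP at [0.215, 0.64, 0.304] pointing down, gripper open.
Joint ranges: [-2.96, 2.96], [-0.34, 2.1], [-1.41, 1.46], [0.24, 2.44], [-1.37, 4.51], [0.17, 1.92], [-2.96, 2.96]. Speed limits (rad/s): [2.39, 2.39, 3.14, 3.14, 3.14, 3.14, 3.14].

### API

Orientations are given as a unit quaternion [w, x, y, z].
In Python, from station import get_obs, read_camera, hand_in, look_for, silhouettes, tcp_to_tips gives the robot as it stands. The module is installed in compiled form; this text tells all that it offers.
- The arm moves only by the tool apply_moves, never from a script. Its argument "moves" is a list of rows, each a list of 3 entries, a list of its own where there are three numbers: the shift along the tool's x, y, z in units of 25 mm (1.0 is 25 mm), then the turn, a rotation vector about the tool's x, y, z in units of 10 degrees (1.0 is 10 degrees), then the gripper's target within -1 to 1 (fully open at 1, half-way at 0, shut at -1). In form: [[[dx, dy, dz], [rx, ry, rz], jaw], ...]. A call has 1 to 20 rows; each row is the pose to reach, as a shift and turn from the pose commanded when the call began, along the tool's axes at that moment; what a row does not reach only later rows make up. A row lasts 1/8 s, in which the tool goes at most 62.5 mm and 10.7 degrees, less where a joint would pass 70% of its speed; a pose out of reach is approached as far as the arm can. A call with a gripper value outside its range is refused whole. The fingers move at their own pace and stop on an object; "force" is the grip in N (left out, the last holds). Time passes only in rows, so rows that repeat a pose let the fingers close. It gives the time, the measured TCP pose, the force and the opening at its end, in the units of the state.
- get_obs(): the state, without advancing time (a new reading comes with each control period).
- read_camera(name): name is "scene" or "top" or "wrist"; returns a dict with "color" (420x560x3 uint8, red, green, blue), "mtx" (3x3 intrinsics, pixels), "eye" and "rotation" of the camera in the world; the wrist camera has in their place "hand_eye" (4x4, takes a point from camera to tool coordinates, whose origin is the TCP and whose axes are the tool frame's). Camera axes: x right, y up, looking along -z (the intrinsics and any distortion apply to the point x, -y, -z); pixel columns grow to the right and rows downward; lengths in m; the calibration is good to about 2 mm. A picture is of the moment at which its call begins: read the wrist's pose just before it. There is no depth.
- hand_in(): hands the job in, once; it reports no verdict.
Trained networks look in the newest picture that a camera, given by its name, has taken for a name from the list of things; names that differ only in an ending like _2 or _b are one class to them, and where a whole thing is asked for, a point or a joint stands for the part that bears it (a point fixed in the world has none). Each returns a list of dicts, best first, with "conf" (0 to 1); they miss things now and then, are a little off and sometimes report something else, mostly with a low value. They report only what shows in the picture. A call takes as long as a camera call. They do not tell look-alikes from the thing itself.
- look_for(camera, query): "pixel" ([row, column] in pixels, amid what is visible of it).
- silhouettes(camera, query): "mask" (420x560 bool, what is visible of it) and "pixel" ([row, column] in pixels, amid what is visible of it).
The state is a dict: "t": time; "q": joint angles; "joint_vel": joint speeds; "joint_torque": joint torques, N m; "eef_pos": TCP position; "tool_rot": TCP orientation; "contact_force": force on the tool from outside, world axes, zero at the start; "torque": the same for the moment, N m; "gripper_width": opening from 0.0 (shut) to 1.0 (fully open).
Only numpy, scipy, OpenCV 4.12 (cv2) and the standard library are available. Lean on these libraries where they do the work, as an engineer would, in place of code of your own. Each camera call takes 0.05 s, during which the arm holds its last target.

### The job

Three rolls of stamping foil are to be banded as a pack: lay the loose full-size roll (the thick one on the table) lengthwise in the groove on top of the two rolls that lie side by side in the trigger press, and let go of it. Then pump the press's trigger towards its fixed handle, letting it spring back fully between squeezes, until the wooden foot has pushed all three rolls up against the end plate and its spring is pressed in by 3 to 13 mm: snug, but never harder, since more crushes the rolls. Finish while still holding the trigger squeezed in; move the foot and rod only by the trigger and leave everything else on the table where it is.

Things in the scene. Friction and masses are not known exactly. Their poses are not given: they have to be found in the camera images.
- press: Trigger press (caulk-gun type) fixed on the table: dark base 300 x 110 x 12 mm. Origin: centre of its underside; x runs along it from end plate (-x) to handle (+x), z up. End plate: inner face at x = -130 mm, top at z = 100. The two lower rolls lie on the base along x, axes at y = +-23, z = 34 mm, 2 to 8 mm short of the end plate, between rails (inner faces y = +-45, top z = 38 mm, 50 mm long).
- saddle (a point): Point in the press at (-95, 0, 72) mm: the centre of the third roll when it lies saddled on the two lower rolls and flush against the end plate. The lower rolls' centres are also at press x = -95 mm when flush.
- rod: Toothed steel rod of the press, along its x axis at z = 50 mm, carrying the wooden foot; origin on the rod's axis. It moves only towards the end plate (-x of the press), driven by the trigger: 5 mm per full squeeze (the first one up to 9 mm), nothing on the return stroke. A brake of about 10 N holds it where it is when the trigger is let go. It starts 6 to 24 mm forward.
- foot_face (a point): Point on the rod's axis on the front face of the wooden foot (towards the end plate), at z = 50 mm. The foot is a plate 8 mm thick, 98 mm wide, from z = 14 to 100 mm, on a sprung stem. At the start its face stands at press x = -20 to -38 mm; the ends of flush rolls are at x = -60 mm.
- foot (a joint): How far the foot is pressed in against its spring, m: 0 free, grows as it bears on the rolls, stop at 0.018. Spring about 0.6 N per mm.
- trigger (a joint): Angle of the trigger, rad: 0 released (a spring returns it there, about 8 N at the bar, in about 0.6 s), 0.29 squeezed fully in, at its stop. Driving the rod takes up to about 17 N at the bar.
- trigger_bar (a point): Middle of the trigger's round brass cross bar (12 mm diameter, 36 mm long across the press), which is squeezed. Released at press x = 75, z = 171 mm; fully squeezed at x = 95 mm, same height: it swings towards the handle (+x). Over their outsides bar and handle measure 54 mm released, 34 mm squeezed. Space in front of the bar is free above z = 115 mm.
- handle_back (a point): Point on the back (+x) face of the fixed upright wooden handle, at press (123, 0, 172) mm. The handle is 12 mm thick (x = 111 to 123 mm), 30 mm wide, top at z = 190 mm; the space behind it is free above z = 115 mm.
- roll_a: Foil roll, 44 mm diameter, 70 mm long, about 90 g, in the press on its +y side. Origin at its centre, x axis along the roll.
- roll_b: Same roll, in the press on its -y side. Origin at its centre, x axis along the roll.
- roll_c: Same roll (44 mm diameter, 70 mm long, about 90 g), lying loose on the table; this one is to be laid on top. Origin at its centre, x axis along the roll.
- thin_roll: Thin foil roll, 28 mm diameter, 70 mm long, lying on the table; a bystander. Origin at its centre.
- spool: Empty wooden spool, 44 mm diameter, 50 mm high, upright; a bystander. Origin under its centre.
- glue_jar: Jar, 60 mm diameter, 70 mm high; a bystander. Origin under its centre.
- fob: Leather key fob, 85 x 30 x 10 mm, with a steel pin; a bystander. Origin under its centre.
- fob_b: Second leather key fob, 85 x 30 x 10 mm; a bystander. Origin under its centre.
- burnisher: Turned wooden burnisher, 36 mm diameter, 100 mm high, upright; a bystander. Origin under its centre.
There are look-alikes about, which are no part of the job. What is shaped like the roll_c but green is not meant.

How it is judged:
On the way:
1. the third roll lies saddled on the two lower rolls, lengthwise, released, and the foot is not yet pressed in (y of roll_c in the frame of press between -0.008 and 0.008 m and z of roll_c in the frame of press between 0.066 and 0.078 m and angle between the x axis of roll_c and the x axis of press, either way round below 0.15 rad and contact force between roll_c and the arm below 0.05 N and contact force between roll_c and roll_a above 0.03 N and contact force between roll_c and roll_b above 0.03 N and y of roll_a in the frame of press between 0.016 and 0.029 m and z of roll_a in the frame of press between 0.028 and 0.04 m and y of roll_b in the frame of press between -0.029 and -0.016 m and z of roll_b in the frame of press between 0.028 and 0.04 m and x of roll_c in the frame of press between -0.1 and -0.07 m and value of joint foot below 0.0015 m), for 0.2 s.
At the end, for the whole second after the job is handed in: Third roll in the saddle on the lower rolls (8 mm sideways, 6 mm in height, 0.15 rad), untouched by the robot; all three within 3 mm of flush with the end plate; the foot bears on the pack, pressed in by 2 to 15 mm; trigger held squeezed by at least 0.17 of 0.29 rad; at rest (y of roll_c in the frame of press between -0.008 and 0.008 m and z of roll_c in the frame of press between 0.066 and 0.078 m and angle between the x axis of roll_c and the x axis of press, either way round below 0.15 rad and contact force between roll_c and the arm below 0.05 N and y of roll_a in the frame of press between 0.016 and 0.029 m and z of roll_a in the frame of press between 0.028 and 0.04 m and y of roll_b in the frame of press between -0.029 and -0.016 m and z of roll_b in the frame of press between 0.028 and 0.04 m and x of roll_a in the frame of press between -0.098 and -0.092 m and x of roll_b in the frame of press between -0.098 and -0.092 m and x of roll_c in the frame of press between -0.098 and -0.092 m and value of joint foot between 0.002 and 0.015 m and (contact force between rod and roll_a above 0.2 N or contact force between rod and roll_b above 0.2 N or contact force between rod and roll_c above 0.2 N) and value of joint trigger above 0.17 rad and linear speed of roll_c below 0.02 m/s); the arm keeps its last pose, push and grip.
It fails at once if the foot is pressed in by more than 16 mm: the rolls are crushed (value of joint foot above 0.016 m).
It fails at once if the robot pushes the rod or foot itself (contact force between the arm and rod above 2 N).
It fails at once if a bystander is moved by more than 30 mm (distance of any of thin_roll, spool, glue_jar, fob, fob_b, burnisher from where it was at the start of the episode above 0.03 m).
It also fails if it takes over 72 s, if anything falls off the work surface, if the arm or the gripper's body presses on something with over 40 N, if the wrist force passes 120 N, or if a joint passes its speed limit or range.

## Working session

There is one attempt and no reset: what is moved stays moved. The work goes in short steps, Python scripts to look and compute and a tool call to move; the robot and the scene stay as the last step left them, time stands still between calls to the robot, and variables do not carry over. Pictures are saved under pics/ and viewed, and the job is handed in when it is done.

Besides the shell and the picture viewer there is one more tool, called after "Emit:" by a JSON object that holds its "api" and its "payload", one argument or row to a line. apply_moves: Moves the arm, as the interface text tells. Its arguments: {"type":"object","properties":{"moves":{"type":"array"},"force":{"type":"number"}},"required":["moves"]}

```bash
mkdir -p pics; ls; python3 - <<'E'
from station import *
import cv2
o=get_obs(); print(o)
for n in ["scene","top","wrist"]:
    c=read_camera(n); cv2.imwrite(f"pics/{n}0.png",c["color"][:,:,::-1])
    print(n,{k:v for k,v in c.items() if k!="color"})
print(tcp_to_tips)
E
```

```text
pics
{'t': 0.0, 'q': array([-1.35406945,  0.47781153,  0.02235043,  1.5564563 , -0.01152127,
        1.1093136 , -0.0830746 ]), 'joint_vel': array([ 0.00028853, -0.00118058, -0.00046145,  0.00040174,  0.0004304 ,
       -0.00100426, -0.00040895]), 'joint_torque': array([ 7.06055494e-05, -5.96455586e+01,  1.60799190e+00, -2.81196374e+01,
        1.24864373e-02,  9.17502330e-03,  1.48309891e-05]), 'eef_pos': array([0.21528066, 0.63925761, 0.30291609]), 'tool_rot': array([ 5.92307109e-04,  8.12132095e-01,  5.83472874e-01, -7.17403428e-04]), 'contact_force': array([0.22459054, 0.33471442, 0.36885363]), 'torque': array([ 0.05755605, -0.00534873, -0.02615288]), 'gripper_width': 1.0046064846223837}
scene {'mtx': array([[506.55762537,   0.        , 277.82595807],
       [  0.        , 506.55762537, 208.1131795 ],
       [  0.        ,   0.        ,   1.        ]]), 'eye': array([ 1.45823753, -0.09783318,  0.82976768]), 'rotation': array([0.66182362, 0.32027222, 0.30342535, 0.60609262])}
top {'mtx': array([[460.77983206,   0.        , 282.57107423],
       [  0.        , 460.77983206, 211.54569393],
       [  0.        ,   0.        ,   1.        ]]), 'eye': array([ 0.50888062, -0.02333443,  1.37688106]), 'rotation': array([-0.70225185, -0.01102127,  0.02865036,  0.71126649])}
wrist {'mtx': array([[357.58975241,   0.        , 279.67792807],
       [  0.        , 357.58975241, 209.2373684 ],
       [  0.        ,   0.        ,   1.        ]]), 'hand_eye': array([[ 9.99999410e-01,  3.57038356e-04,  1.02559336e-03,
        -1.44033844e-04],
       [ 6.21671369e-04, -9.62561637e-01, -2.71062185e-01,
        -6.89272887e-02],
       [ 8.90417230e-04,  2.71062663e-01, -9.62561291e-01,
        -6.87957254e-02],
       [ 0.00000000e+00,  0.00000000e+00,  0.00000000e+00,
         1.00000000e+00]])}
0.0726
```

View pics/scene0.png

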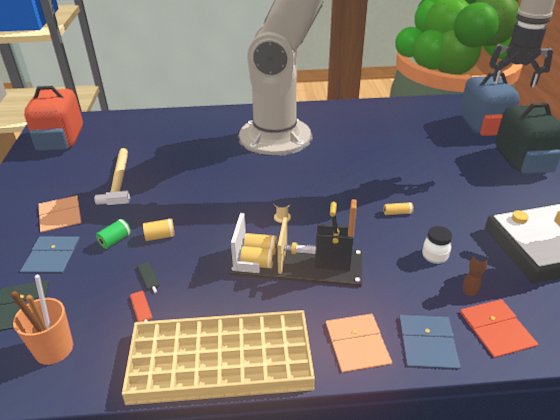

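View pics/top0.png

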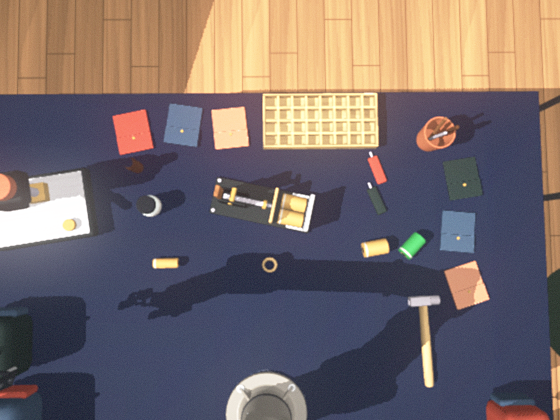

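View pics/wrist0.png

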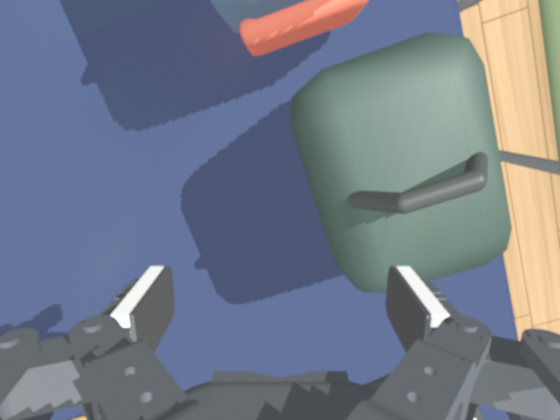

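The scene picture shows the press centre, with foil rolls at its left end and the handle at its right. The yellow full-size roll is at about (158,230), beside its green look-alike at (113,233). In the top view, roll_c is at col 375, row 248, and the press is around (262,204) with its end plate on the right.

```bash
cat > h.py <<'E'
from station import *
import numpy as np, cv2
from scipy.spatial.transform import Rotation as R
def q2R(q): return R.from_quat([q[1],q[2],q[3],q[0]]).as_matrix()
def cam(name):
    o=get_obs(); c=read_camera(name)
    if name=="wrist":
        T=np.eye(4); T[:3,:3]=q2R(o["tool_rot"]); T[:3,3]=o["eef_pos"]
        H=T@c["hand_eye"]; c["E"]=H[:3,3]; c["Rm"]=H[:3,:3]
    else: c["E"]=np.array(c["eye"]); c["Rm"]=q2R(c["rotation"])
    return c
def ray(c,row,col):
    K=c["mtx"]; d=np.array([(col-K[0,2])/K[0,0],-(row-K[1,2])/K[1,1],-1.]); return c["Rm"]@d
def onz(c,row,col,z):
    d=ray(c,row,col); return c["E"]+d*(z-c["E"][2])/d[2]
def proj(c,P):
    p=(np.atleast_2d(P)-c["E"])@c["Rm"]; K=c["mtx"]
    return np.c_[K[1,2]+K[1,1]*p[:,1]/p[:,2], K[0,2]-K[0,0]*p[:,0]/p[:,2]]  # row,col
def save(c,fn,crop=None,s=1):
    im=c["color"][:,:,::-1]
    if crop: r0,r1,c0,c1=crop; im=im[r0:r1,c0:c1]
    cv2.imwrite(fn,cv2.resize(im,None,fx=s,fy=s,interpolation=cv2.INTER_CUBIC))
def pressP(x0,y0,yaw,pts):
    pts=np.atleast_2d(pts); c,s=np.cos(yaw),np.sin(yaw)
    return np.c_[x0+c*pts[:,0]-s*pts[:,1], y0+s*pts[:,0]+c*pts[:,1], pts[:,2]]
E
python3 - <<'E'
from h import *
c=cam("top"); save(c,"pics/top1.png",(150,290,190,450),3)
for q in ["press","roll_c","thin_roll","roll_a","rod","trigger","foot_face"]:
    for d in silhouettes("top",q):
        m=d["mask"].astype(np.uint8); r=cv2.minAreaRect(np.argwhere(m)[:,::-1].astype(np.float32))
        print(q,round(d["conf"],2),np.round(d["pixel"]),np.round(onz(c,*d["pixel"],.022),3),np.round(r[0],1),np.round(r[1],1),round(r[2],1))
E
```

```text
press 0.89 [203. 250.] [0.61  0.036 0.022] [262.2 203.7] [101.4  39.3] 11.7
press 0.32 [263. 166.] [0.439 0.283 0.022] [165.5 262.5] [ 9. 25.] 90.0
roll_c 0.78 [204. 293.] [ 0.607 -0.088  0.022] [293.2 202.6] [24.5 15.2] 12.5
roll_c 0.71 [246. 411.] [ 0.48  -0.436  0.022] [411.5 245.5] [14.1 25.5] 45.0
roll_c 0.56 [246. 375.] [ 0.48  -0.328  0.022] [374.7 247.7] [15.6 27.1] 81.3
thin_roll 0.77 [264. 166.] [0.435 0.282 0.022] [165. 262.] [10. 26.] 90.0
roll_a 0.78 [204. 293.] [ 0.607 -0.088  0.022] [293.2 202.6] [24.5 15.2] 12.5
roll_a 0.71 [246. 411.] [ 0.48  -0.436  0.022] [411.5 245.5] [14.1 25.5] 45.0
roll_a 0.56 [246. 375.] [ 0.48  -0.328  0.022] [374.7 247.7] [15.6 27.1] 81.3
rod 0.66 [207. 264.] [ 0.599 -0.003  0.022] [252.6 207.8] [32.8 53.6] 82.5
trigger 0.41 [196. 236.] [0.633 0.079 0.022] [232.  194.5] [11.  6.] 90.0
foot_face 0.66 [203. 248.] [0.611 0.043 0.022] [262.  204.4] [100.8  38. ] 11.1
foot_face 0.48 [206. 274.] [ 0.603 -0.032  0.022] [273.2 200.2] [ 5.1 17.4] 18.4
```

View pics/top1.png

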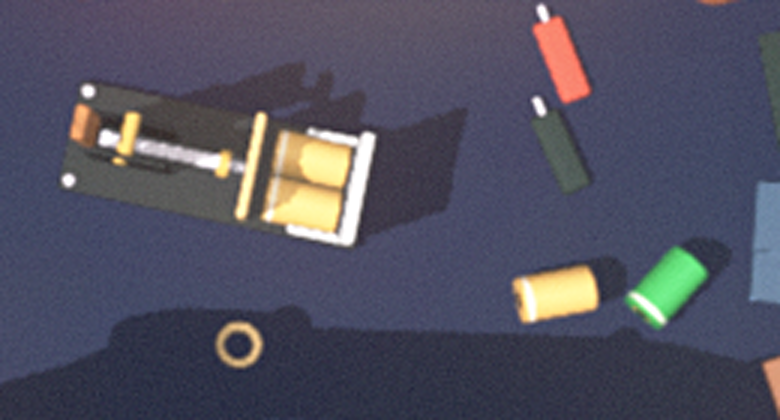

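Emit:
{"api": "apply_moves", "payload": {
  "moves": [
    [[-1, 1, -1.9], [0, 0, 0], 1],
    [[-18, 20.8, -1.9], [0, 0, 0], 1],
    [[-18, 20.8, -1.9], [0, 0, 0], 1],
    [[-18, 20.8, -1.9], [0, 0, 0], 1],
    [[-18, 20.8, -1.9], [0, 0, 0], 1],
    [[-18, 20.8, -1.9], [0, 0, 0], 1],
    [[-18, 20.8, -1.9], [0, 0, 0], 1],
    [[-18, 20.8, -1.9], [0, 0, 0], 1],
    [[-18, 20.8, -1.9], [0, 0, 0], 1],
    [[-18, 20.8, -1.9], [0, 0, 0], 1],
    [[-18, 20.8, -1.9], [0, 0, 0], 1],
    [[-18, 20.8, -1.9], [0, 0, 0], 1],
    [[-18, 20.8, -1.9], [0, 0, 0], 1],
    [[-18, 20.8, -1.9], [0, 0, 0], 1]
  ]
}}

```text
t: 2.3
eef_pos: [0.5642, 0.0485, 0.3513]
tool_rot: [-0.0, 0.812, 0.584, 0.0]
contact_force: [-1.2, -0.2, 0.1]
gripper_width: 1.0
```

```bash
python3 - <<'E'
from h import *
c=cam("wrist"); save(c,"pics/w1.png",None,1.4); np.savez("w1.npz",color=c["color"],mtx=c["mtx"],E=c["E"],Rm=c["Rm"])
print(c["E"],c["Rm"])
for q in ["press","roll_c","rod","trigger","foot_face"]:
    for d in silhouettes("wrist",q):
        print(q,round(d["conf"],2),np.round(d["pixel"]),np.round(onz(c,*d["pixel"],.022),3))
E
```

```text
[0.49887653 0.07018295 0.42014552] [[ 3.18571044e-01 -9.12595775e-01 -2.56283907e-01]
 [ 9.47898928e-01  3.06610510e-01  8.64732210e-02]
 [-3.35756649e-04 -2.70479105e-01  9.62725787e-01]]
press 0.66 [216. 278.] [0.612 0.03  0.022]
roll_c 0.69 [212. 174.] [ 0.569 -0.082  0.022]
roll_c 0.64 [249. 176.] [ 0.612 -0.099  0.022]
rod 0.88 [226. 227.] [ 0.604 -0.03   0.022]
rod 0.5 [127. 538.] [0.606 0.33  0.022]
trigger 0.8 [264. 341.] [0.693 0.083 0.022]
trigger 0.54 [127. 539.] [0.607 0.331 0.022]
trigger 0.3 [218. 280.] [0.615 0.032 0.022]
foot_face 0.62 [228. 221.] [ 0.605 -0.039  0.022]
```

View pics/w1.png

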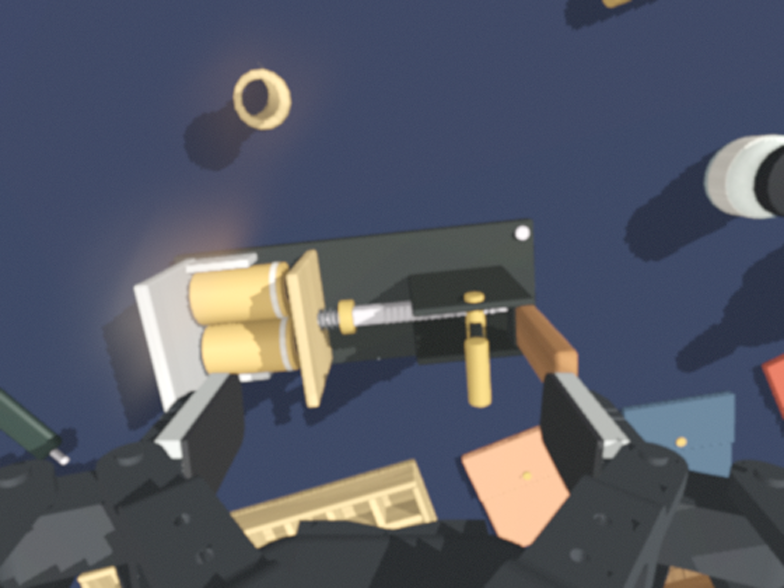

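```bash
python3 - <<'E'
from h import *
d=np.load("w1.npz"); save(d,"pics/w1a.png",(150,310,80,260),4.4)
save(d,"pics/w1b.png",(150,310,250,430),4.4)
c=cam("scene"); np.savez("s1.npz",**{k:c[k] for k in ["color","mtx","E","Rm"]}); save(c,"pics/s1.png",(180,300,210,390),4.4)
E
```

```text
(no output)
```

View pics/w1a.png

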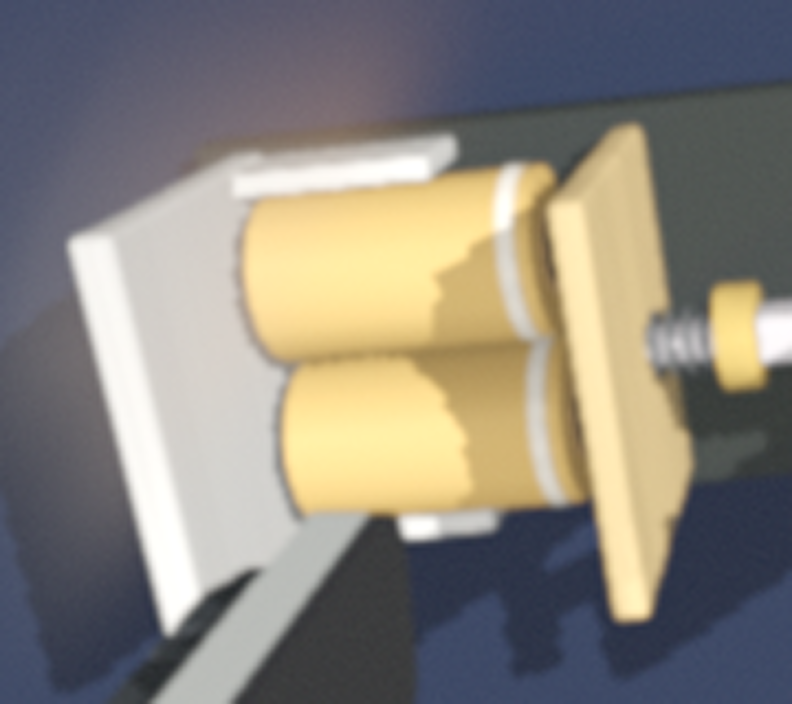

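View pics/w1b.png

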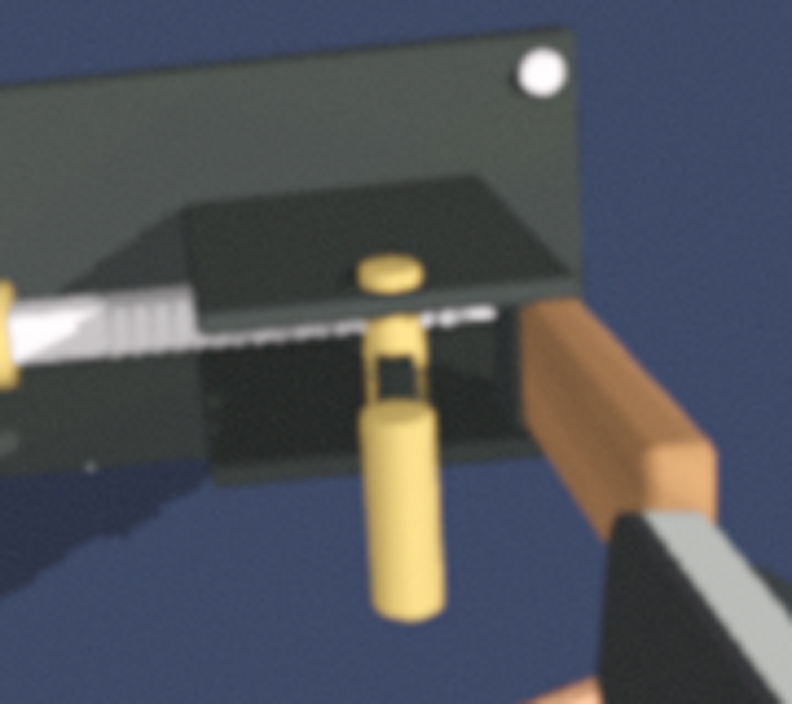

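View pics/s1.png

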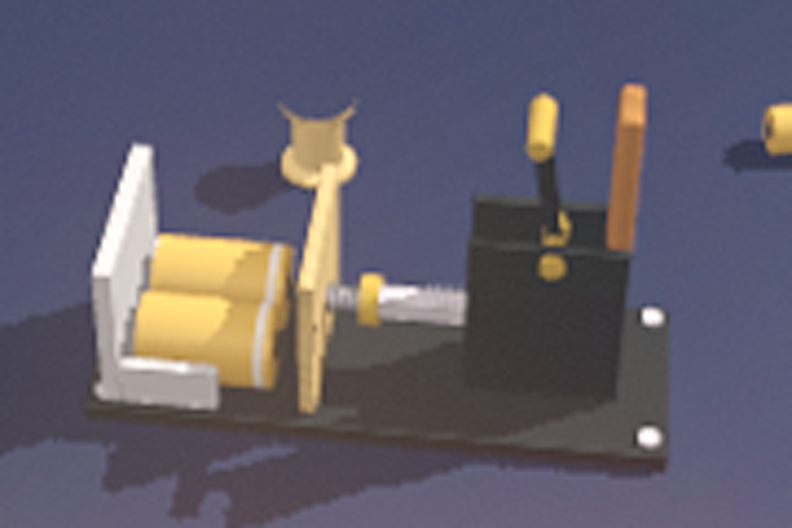

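```bash
cat > fit.py <<'E'
from h import *
from scipy.optimize import least_squares
w=np.load("w1.npz"); s=np.load("s1.npz")
A=lambda r,c:(r/4.4+150,c/4.4+80); B=lambda r,c:(r/4.4+150,c/4.4+250); S=lambda r,c:(r/4.4+180,c/4.4+210)
obs=[(w,B(30,575),(150,55,12)),(w,B(512,404),(75,0,171)),(w,A(236,105),(-130,'w',100)),(w,A(205,551),('f',49,100)),(w,A(618,615),('f',-49,100)),
(w,B(450,645),(111,15,190)),(w,B(455,712),(123,15,190)),
(s,S(458,668),(150,-55,12)),(s,S(315,668),(150,55,12)),(s,S(127,541),(75,0,171)),(s,S(290,300),('f',-49,100)),(s,S(172,322),('f',49,100)),
(s,S(275,112),(-130,'-w',100)),(s,S(148,153),(-130,'w',100)),(s,S(412,88),(-150,-55,0))]
def res(p,full=False):
    out=[]
    for c,px,m in obs:
        v=[{'f':p[3]*1000,'w':p[4]*1000,'-w':-p[4]*1000}.get(t,t) for t in m]
        P=pressP(p[0],p[1],p[2],np.array(v,float)/1000)
        P=P+ (np.r_[p[5:8]] if c is s else 0)
        out.append(proj(c,P)[0]-px)
    out=np.array(out)
    return out if full else np.r_[out.ravel(),p[5:8]/.002]
r=least_squares(res,[.61,.03,1.4,-.03,.05,0,0,0],loss='soft_l1')
print(np.round(r.x,4),np.degrees(r.x[2])); print(np.round(res(r.x,True),1))
np.save("press.npy",r.x)
E
python3 fit.py
```

```text
[ 6.0590e-01  4.3000e-03  1.3459e+00 -3.6100e-02  5.1000e-02 -1.0000e-04
  9.0000e-04 -4.0000e-04] 77.11514239045286
[[ 0.1  0.5]
 [ 0.  -0.9]
 [-0.1  0.2]
 [-0.7 -0.5]
 [ 0.9  0.3]
 [ 1.2 -0.4]
 [-1.5  1.8]
 [ 0.3 -0.1]
 [-0.7  0.5]
 [ 0.8 -0.1]
 [-0.4 -0.1]
 [-1.8  1. ]
 [-0.1 -0.3]
 [-0.  -0.4]
 [ 1.9 -0.9]]
```

Emit:
{"api": "apply_moves", "payload": {
  "moves": [
    [[-15.4, 1.5, 4], [0, 0, 6.3], 1],
    [[-15.4, 1.5, 4], [0, 0, 6.3], 1],
    [[-15.4, 1.5, 4], [0, 0, 6.3], 1],
    [[-15.4, 1.5, 4], [0, 0, 6.3], 1],
    [[-15.4, 1.5, 4], [0, 0, 6.3], 1],
    [[-15.4, 1.5, 4], [0, 0, 6.3], 1],
    [[-15.4, 1.5, 4], [0, 0, 6.3], 1],
    [[-15.4, 1.5, 4], [0, 0, 6.3], 1],
    [[-15.4, 1.5, 4], [0, 0, 6.3], 1],
    [[-15.4, 1.5, 4], [0, 0, 6.3], 1]
  ]
}}

```text
t: 3.9
eef_pos: [0.4783, -0.3279, 0.2516]
tool_rot: [-0.0, 0.997, 0.075, 0.0]
contact_force: [0.4, 0.2, -0.3]
gripper_width: 1.0
```

```bash
python3 - <<'E'
from h import *
o=get_obs();print(o["t"],o["q"],o["eef_pos"])
c=cam("wrist"); save(c,"pics/w2.png",None,1.4); np.savez("w2.npz",color=c["color"],mtx=c["mtx"],E=c["E"],Rm=c["Rm"])
for d in silhouettes("wrist","roll_c"):
    m=d["mask"]; pts=np.argwhere(m); 
    W=np.array([onz(c,*p,.022)[:2] for p in pts]); k=cv2.minAreaRect((W*1000).astype(np.float32))
    print(round(d["conf"],2),np.round(d["pixel"]),k)
E
```

```text
3.9 [-0.02431867  0.44575695  0.6829652   1.87486257 -0.34480437  0.94067347
  0.96665373] [ 0.4783123  -0.32791126  0.25163069]
0.75 [305. 265.] ((480.8815002441406, -437.6867370605469), (48.49587631225586, 88.19944763183594), 45.80121994018555)
0.57 [189. 275.] ((474.22332763671875, -327.8380126953125), (44.00493621826172, 78.1917495727539), 9.443059921264648)
```

View pics/w2.png

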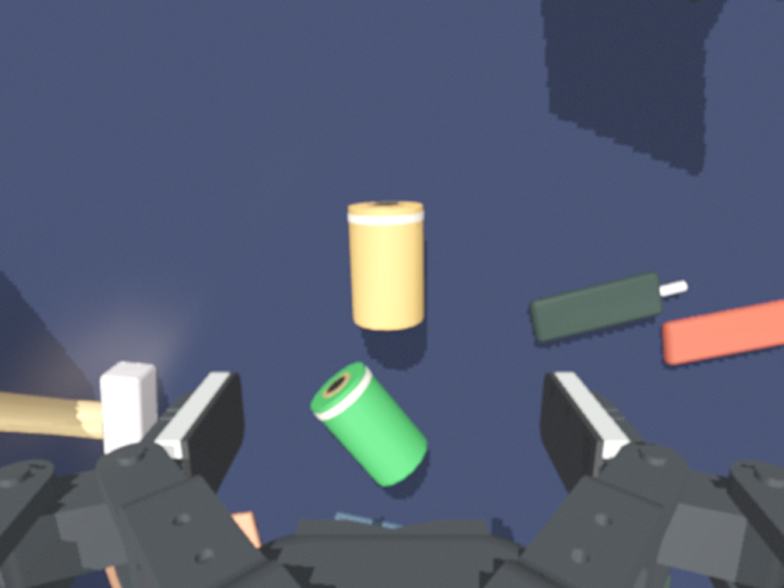

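Emit:
{"api": "apply_moves", "payload": {
  "moves": [
    [[-0.15, -0.14, 2], [0, 0, -0.08], 1],
    [[-0.15, -0.14, 4], [0, 0, -0.08], 1],
    [[-0.15, -0.14, 5.5], [0, 0, -0.08], 1],
    [[-0.15, -0.14, 6.4], [0, 0, -0.08], 1],
    [[-0.15, -0.14, 6.82], [0, 0, -0.08], 1],
    [[-0.15, -0.14, 6.82], [0, 0, -0.08], 1],
    [[-0.15, -0.14, 6.82], [0, 0, -0.08], -1],
    [[-0.15, -0.14, 6.82], [0, 0, -0.08], -1],
    [[-0.15, -0.14, 6.82], [0, 0, -0.08], -1],
    [[-0.15, -0.14, 6.82], [0, 0, -0.08], -1],
    [[-0.15, -0.14, 6.82], [0, 0, -0.08], -1],
    [[-0.15, -0.14, 6.82], [0, 0, -0.08], -1],
    [[-0.15, -0.14, 6.82], [0, 0, -0.08], -1]
  ],
  "force": 25
}}

```text
t: 5.62
eef_pos: [0.4736, -0.3269, 0.0818]
tool_rot: [0.0, 0.997, 0.08, 0.001]
contact_force: [0.0, 1.1, 5.8]
gripper_width: 0.506
```

Emit:
{"api": "apply_moves", "payload": {
  "moves": [
    [[0, 0, -1], [0, 0, 0], -1],
    [[0, 0, -3], [0, 0, 0], -1],
    [[0, 0, -5], [0, 0, 0], -1],
    [[0, 0, -7], [0, 0, 0], -1],
    [[0, 0, -7], [0, 0, 0], -1],
    [[0, 0, -7], [0, 0, 0], -1]
  ]
}}

```text
t: 6.38
eef_pos: [0.4727, -0.326, 0.2553]
tool_rot: [-0.0, 0.997, 0.08, -0.0]
contact_force: [-0.7, -0.1, -1.9]
gripper_width: 0.498
```

```bash
python3 - <<'E'
from h import *
o=get_obs();print(o["t"],o["q"],o["eef_pos"],o["gripper_width"],o["contact_force"])
c=cam("wrist"); save(c,"pics/w3.png",None,1.4)
c=cam("scene"); save(c,"pics/s3.png",(80,260,30,230),4)
E
```

```text
6.375 [-0.03707507  0.43444028  0.6977448   1.88477319 -0.34091148  0.94456863
  0.97912904] [ 0.4727359  -0.32600594  0.25528772] 0.4980242988553543 [-0.738026   -0.09231339 -1.9405139 ]
```

View pics/w3.png

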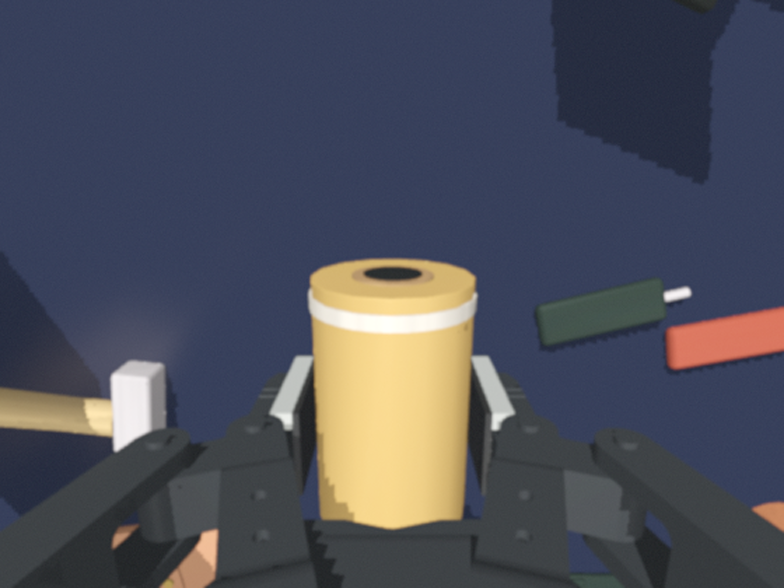

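View pics/s3.png

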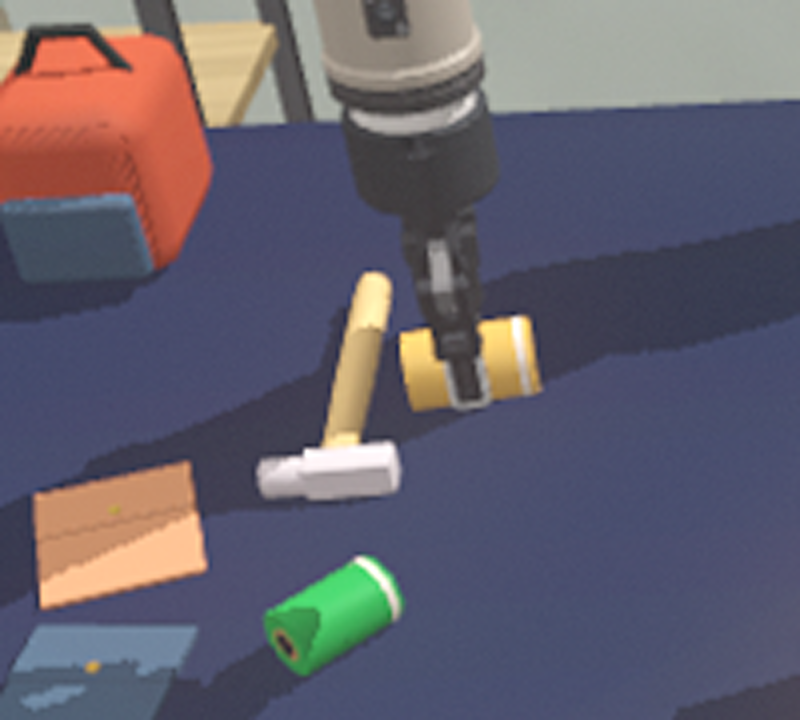

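```bash
python3 - <<'E'
from h import *
c=read_camera("wrist");H=c["hand_eye"];K=c["mtx"]
for row,col,z in [(261/1.4,393/1.4,.0818),(299/1.4,393/1.4,.0378),(524/1.4,393/1.4,.0378)]:
    d=H[:3,:3]@np.array([(col-K[0,2])/K[0,0],-(row-K[1,2])/K[1,1],-1]); e=H[:3,3]; print(e+d*(z-e[2])/d[2])
p=np.load("press.npy"); print(p)
o=get_obs(); print(o["eef_pos"],o["tool_rot"])
R0=q2R(o["tool_rot"])
yaw=p[2]-np.pi/2   # tool x = -press y  -> yaw of tool x
for zz,xx in [(.25,-.088),(.133,-.088)]:
    T=pressP(p[0],p[1],p[2],[xx,0,0])[0]; T[2]=zz
    print(T,"delta units",R0.T@(T-o["eef_pos"])/.025,"rz",-(np.degrees(yaw)-np.degrees(np.arctan2(R0[1,0],R0[0,0])))/10)
E
```

```text
[ 0.00011843 -0.03633811  0.0818    ]
[ 2.79225340e-05 -3.71859334e-02  3.78000000e-02]
[3.76477097e-05 2.25168634e-02 3.78000000e-02]
[ 6.05867634e-01  4.31989277e-03  1.34591314e+00 -3.60717018e-02
  5.10197199e-02 -1.34234557e-04  9.08808632e-04 -4.13675768e-04]
[ 0.47239592 -0.32601698  0.25435715] [-7.07563896e-04  9.96784606e-01  8.01148697e-02 -1.24746137e-03]
[ 0.58624429 -0.08146428  0.25      ] delta units [ 6.0582388  -8.92892492  0.17428693] rz 2.2075313547052056
[ 0.58624429 -0.08146428  0.133     ] delta units [ 6.06934691 -8.92138798  4.85426768] rz 2.2075313547052056
```

Emit:
{"api": "apply_moves", "payload": {
  "moves": [
    [[2, -3, 0.15], [0, 0, 1], -1],
    [[4, -6, 0.15], [0, 0, 1.6], -1],
    [[6.04, -8.83, 0.15], [0, 0, 2.21], -1],
    [[6.04, -8.83, 0.15], [0, 0, 2.21], -1],
    [[6.04, -8.83, 0.15], [0, 0, 2.21], -1],
    [[6.04, -8.83, 0.15], [0, 0, 2.21], -1],
    [[6.04, -8.83, 0.15], [0, 0, 2.21], -1],
    [[6.04, -8.83, 0.15], [0, 0, 2.21], -1],
    [[6.04, -8.83, 0.15], [0, 0, 2.21], -1]
  ]
}}

```text
t: 7.65
eef_pos: [0.5864, -0.086, 0.2523]
tool_rot: [-0.0, 0.994, -0.114, 0.0]
contact_force: [0.6, -0.5, -0.6]
gripper_width: 0.502
```

```bash
cat > pt.py <<'E'
from h import *
def where(px=None):
    p=np.load("press.npy"); o=get_obs(); c,s=np.cos(p[2]),np.sin(p[2]); d=o["eef_pos"][:2]-p[:2]
    R0=q2R(o["tool_rot"])
    print("t",o["t"],"TCP in press",np.round([c*d[0]+s*d[1],-s*d[0]+c*d[1],o["eef_pos"][2]],4),"toolx yaw rel press",round(np.degrees(np.arctan2(R0[1,0],R0[0,0])-p[2]),2),"tilt",np.round(R0[:,2],4),"F",np.round(o["contact_force"],1),"gw",round(o["gripper_width"],3))
E
python3 - <<'E'
from pt import *
where()
c=cam("wrist"); save(c,"pics/w4.png",None,1.4)
c=cam("scene"); save(c,"pics/s4.png",(100,300,180,390),3.7)
E
```

```text
t 7.65 TCP in press [-0.0924 -0.0011  0.2523] toolx yaw rel press -90.16 tilt [ 1.e-04 -0.e+00 -1.e+00] F [ 0.6 -0.5 -0.6] gw 0.502
```

View pics/w4.png

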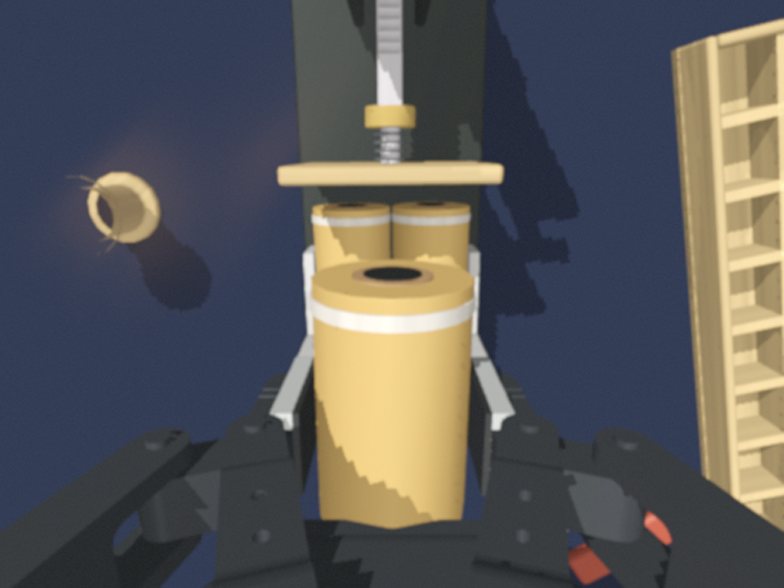

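View pics/s4.png

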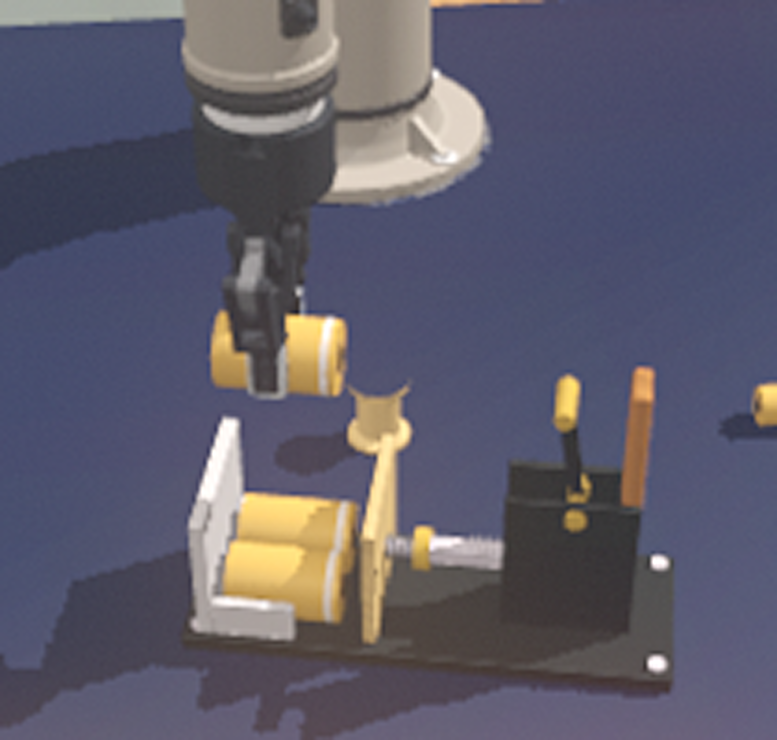

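Emit:
{"api": "apply_moves", "payload": {
  "moves": [
    [[-0.04, -0.12, 1], [0, 0, 0], -1],
    [[-0.04, -0.12, 2.5], [0, 0, 0], -1],
    [[-0.04, -0.12, 3.7], [0, 0, 0], -1],
    [[-0.04, -0.12, 4.3], [0, 0, 0], -1],
    [[-0.04, -0.12, 4.6], [0, 0, 0], -1],
    [[-0.04, -0.12, 4.74], [0, 0, 0], -1],
    [[-0.04, -0.12, 4.78], [0, 0, 0], -1],
    [[-0.04, -0.12, 4.78], [0, 0, 0], -1]
  ]
}}

```text
t: 8.75
eef_pos: [0.5869, -0.0814, 0.1332]
tool_rot: [-0.0, 0.994, -0.112, 0.0]
contact_force: [-0.1, -0.9, -1.1]
gripper_width: 0.502
```

```bash
python3 - <<'E'
from pt import *
where()
c=cam("wrist"); save(c,"pics/w5.png",None,1.4)
c=cam("scene"); save(c,"pics/s5.png",(120,300,190,390),3.7)
E
```

```text
t 8.75 TCP in press [-0.0878 -0.0006  0.1332] toolx yaw rel press -90.02 tilt [ 1.e-03  1.e-04 -1.e+00] F [-0.1 -0.9 -1.1] gw 0.502
```

View pics/w5.png

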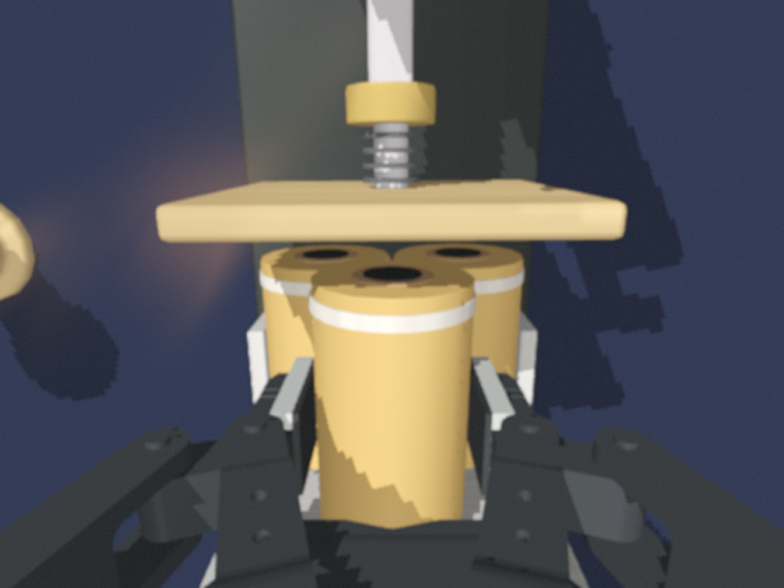

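View pics/s5.png

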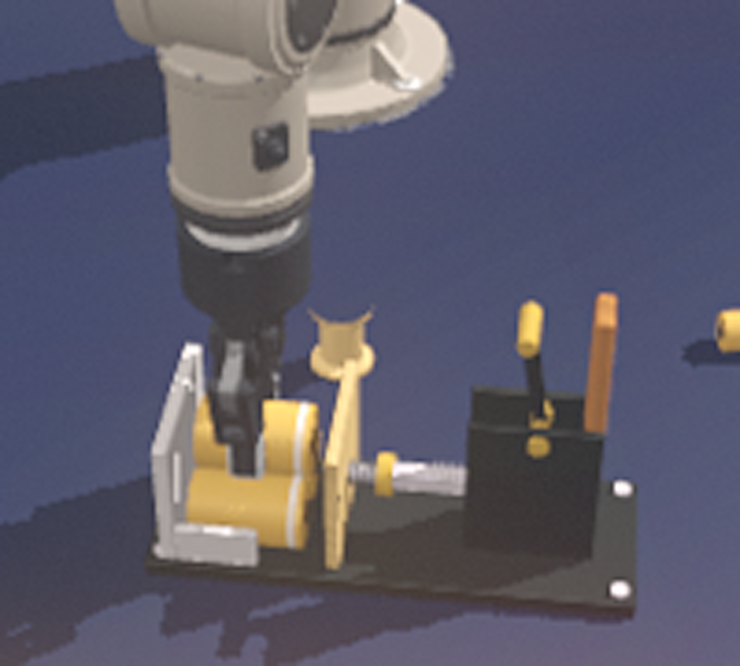

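Emit:
{"api": "apply_moves", "payload": {
  "moves": [
    [[0, 0, 0.05], [0, 0, 0], -1],
    [[0, 0, 0.05], [0, 0, 0], -1],
    [[0, 0, 0.05], [0, 0, 0], 0.2],
    [[0, 0, 0.05], [0, 0, 0], 0.3],
    [[0, 0, 0.05], [0, 0, 0], 0.4],
    [[0, 0, 0.05], [0, 0, 0], 0.6],
    [[0, 0, 0.05], [0, 0, 0], 0.6],
    [[0, 0, 0.05], [0, 0, 0], 0.6]
  ]
}}

```text
t: 9.85
eef_pos: [0.5865, -0.0814, 0.1314]
tool_rot: [-0.0, 0.994, -0.112, -0.0]
contact_force: [0.6, 1.0, 0.7]
gripper_width: 0.8
```

```bash
python3 - <<'E'
from pt import *
where()
c=cam("wrist"); save(c,"pics/w6.png",None,1.4)
E
```

```text
t 9.85 TCP in press [-0.0879 -0.0003  0.1314] toolx yaw rel press -90.02 tilt [-1.e-04  0.e+00 -1.e+00] F [0.6 1.  0.7] gw 0.8
```

View pics/w6.png

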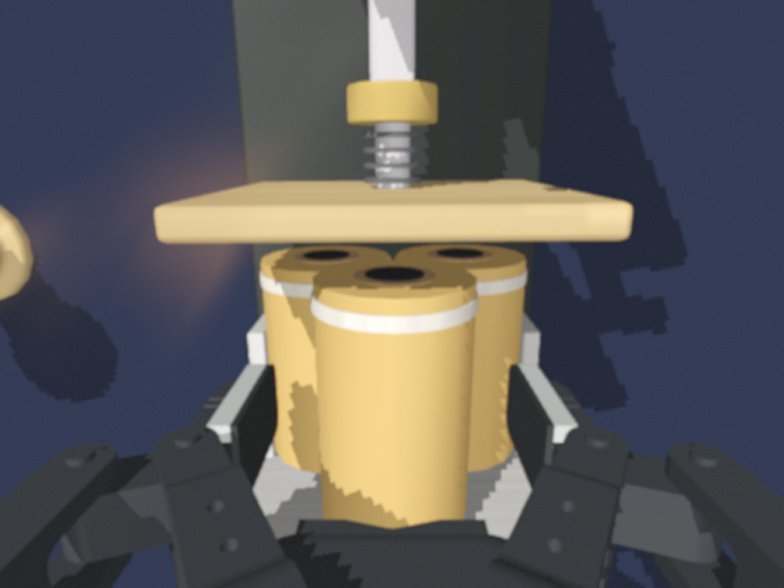

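The third roll sits saddled and free: the pads are clear at about cols 245 and 540, and the roll is centred at col 393 over the valley at col 391. I'll lift off and go to the trigger.

```bash
python3 - <<'E'
from pt import *
p=np.load("press.npy");o=get_obs();R0=q2R(o["tool_rot"]);print(o["q"])
for x,z in [(-.088,.31),(.103,.31),(.103,.217)]:
    T=pressP(p[0],p[1],p[2],[x,0,z])[0]; print(T,np.round(R0.T@(T-o["eef_pos"])/.025,2))
E
```

```text
[-0.43206482  0.6473423   0.63600593  1.92119134 -0.55119609  0.75320623
  0.2963944 ]
[ 0.58624429 -0.08146428  0.31      ] [-0.01  0.   -7.14]
[0.62883586 0.10472637 0.31      ] [-0.02 -7.64 -7.14]
[0.62883586 0.10472637 0.217     ] [-0.02 -7.64 -3.42]
```

Emit:
{"api": "apply_moves", "payload": {
  "moves": [
    [[0, 0, -1], [0, 0, 0], 1],
    [[0, 0, -3], [0, 0, 0], 1],
    [[0, 0, -5], [0, 0, 0], 1],
    [[0, 0, -7.1], [0, 0, 0], 1],
    [[0, -2, -7.1], [0, 0, -1], 1],
    [[0, -4, -7.1], [0, 0, -2], 1],
    [[0, -6, -7.1], [0, 0, -3], 1],
    [[0, -7.64, -7.1], [0, 0, -4], 1],
    [[0, -7.64, -7.1], [0, 0, -5], 1],
    [[0, -7.64, -7.1], [0, 0, -6], 1],
    [[0, -7.64, -7.1], [0, 0, -7], 1],
    [[0, -7.64, -7.1], [0, 0, -8], 1],
    [[0, -7.64, -7.1], [0, 0, -9], 1],
    [[0, -7.64, -7.1], [0, 0, -9], 1],
    [[0, -7.64, -7.1], [0, 0, -9], 1]
  ]
}}

```text
t: 11.78
eef_pos: [0.6292, 0.1046, 0.3088]
tool_rot: [-0.0, 0.783, 0.622, -0.0]
contact_force: [-0.4, 0.0, -0.4]
gripper_width: 1.0
```

```bash
python3 - <<'E'
from pt import *
where()
c=cam("wrist"); save(c,"pics/w7.png",None,1.4);np.savez("w7.npz",color=c["color"],mtx=c["mtx"],E=c["E"],Rm=c["Rm"])
p=np.load("press.npy")
for P in [(.069,0,.171),(.111,15e-3,.19),(.123,15e-3,.19),(.123,-15e-3,.19)]:
    print(P,proj(c,pressP(*p[:3],P))*1.4)
c=cam("scene"); save(c,"pics/s7.png",(170,300,210,390),4.2)
E
```

```text
t 11.775 TCP in press [ 0.1029 -0.0004  0.3088] toolx yaw rel press -0.23 tilt [-1.e-04 -0.e+00 -1.e+00] F [-0.4  0.  -0.4] gw 1.0
(0.069, 0, 0.171) [[316.30611702 314.28669229]]
(0.111, 0.015, 0.19) [[294.69414796 412.9449752 ]]
(0.123, 0.015, 0.19) [[294.56415355 443.74225098]]
(0.123, -0.015, 0.19) [[365.64419524 441.99832679]]
```

View pics/w7.png

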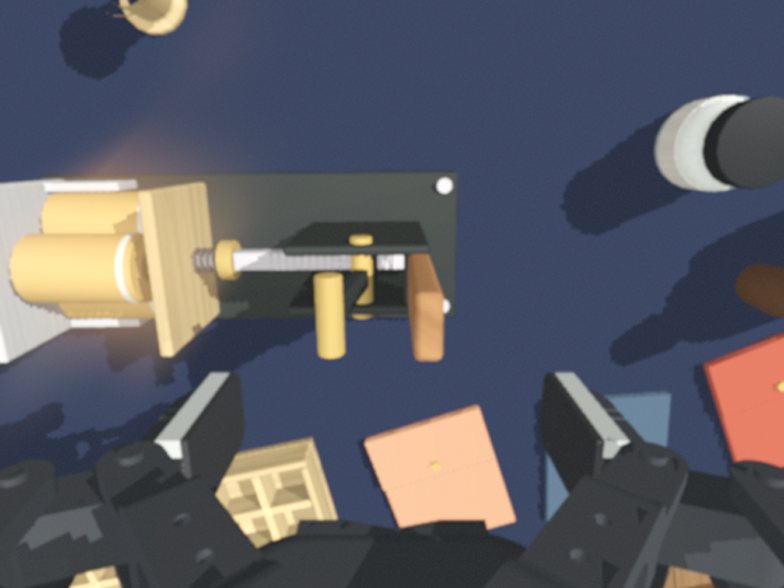

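View pics/s7.png

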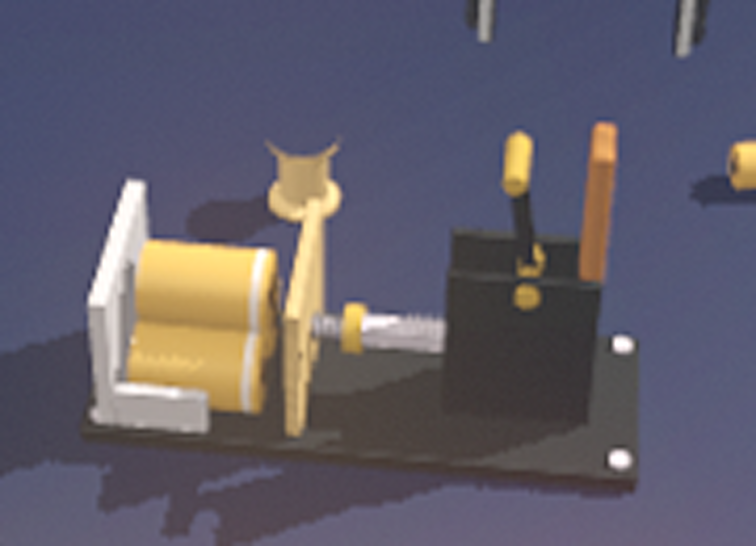

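Emit:
{"api": "apply_moves", "payload": {
  "moves": [
    [[0, 0, 1], [0, 0, 0], 1],
    [[0, 0, 2], [0, 0, 0], 1],
    [[0, 0, 3], [0, 0, 0], 1],
    [[0.05, 0, 3.67], [0, 0, 0], 1],
    [[0.13, 0, 3.67], [0, 0, 0], 1],
    [[0.13, 0, 3.67], [0, 0, 0], 1]
  ]
}}

```text
t: 12.62
eef_pos: [0.6306, 0.1083, 0.2181]
tool_rot: [0.0, 0.782, 0.623, 0.001]
contact_force: [-0.4, 0.2, -0.1]
gripper_width: 1.0
```

```bash
python3 - <<'E'
from pt import *
where()
c=cam("wrist"); save(c,"pics/w8.png",None,1.4)
c=cam("scene"); save(c,"pics/s8.png",(150,300,210,400),4)
E
```

```text
t 12.625 TCP in press [ 0.1069 -0.0009  0.2181] toolx yaw rel press -0.02 tilt [ 1.4e-03  4.0e-04 -1.0e+00] F [-0.4  0.2 -0.1] gw 1.0
```

View pics/w8.png

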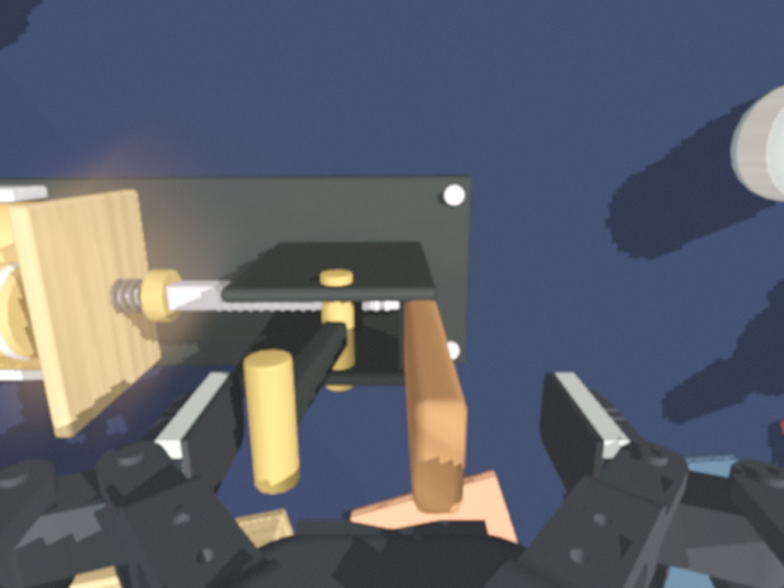

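View pics/s8.png

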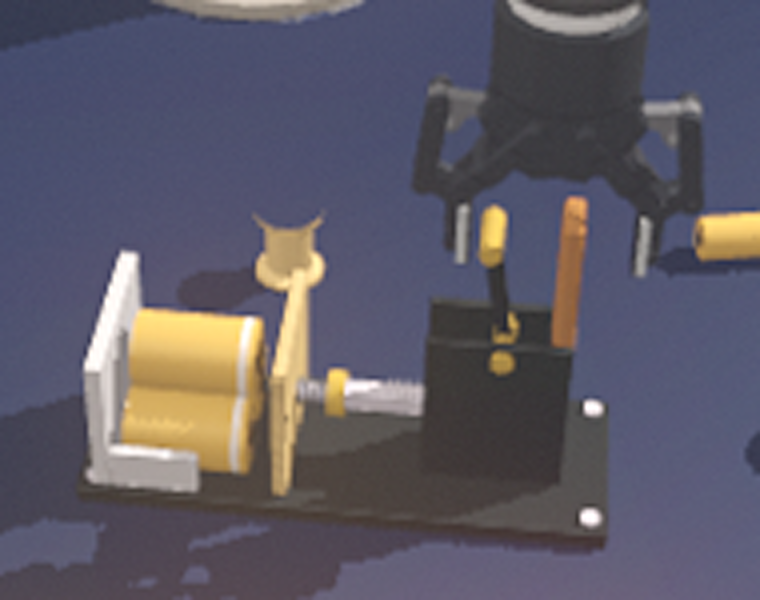

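Emit:
{"api": "apply_moves", "payload": {
  "moves": [
    [[0, 0, 0], [0, 0, 0], -1],
    [[0, 0, 0], [0, 0, 0], -1],
    [[0, 0, 0], [0, 0, 0], -1],
    [[0, 0, 0], [0, 0, 0], -1],
    [[0, 0, 0], [0, 0, 0], -1],
    [[0, 0, 0], [0, 0, 0], -1],
    [[0, 0, 0], [0, 0, 0], -1],
    [[0, 0, 0], [0, 0, 0], -1]
  ],
  "force": 30
}}

```text
t: 13.72
eef_pos: [0.6315, 0.1076, 0.2204]
tool_rot: [0.001, 0.782, 0.623, 0.002]
contact_force: [-1.6, -0.0, 15.6]
gripper_width: 0.401
```

```bash
python3 - <<'E'
from pt import *
where()
c=cam("wrist"); save(c,"pics/w9.png",None,1.4)
c=cam("scene"); save(c,"pics/s9.png",(150,300,210,400),4)
E
```

```text
t 13.725 TCP in press [ 0.1064 -0.002   0.2204] toolx yaw rel press -0.03 tilt [ 4.3e-03  8.0e-04 -1.0e+00] F [-1.6 -0.  15.6] gw 0.401
```

View pics/w9.png

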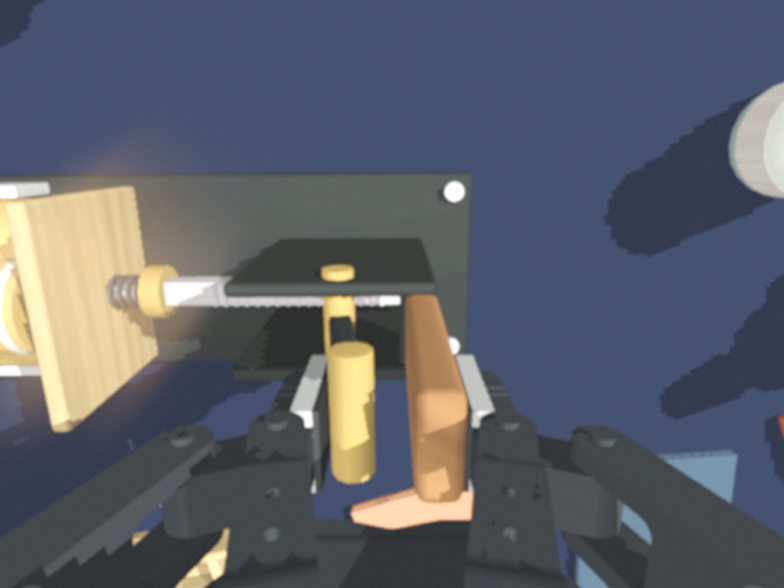

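View pics/s9.png

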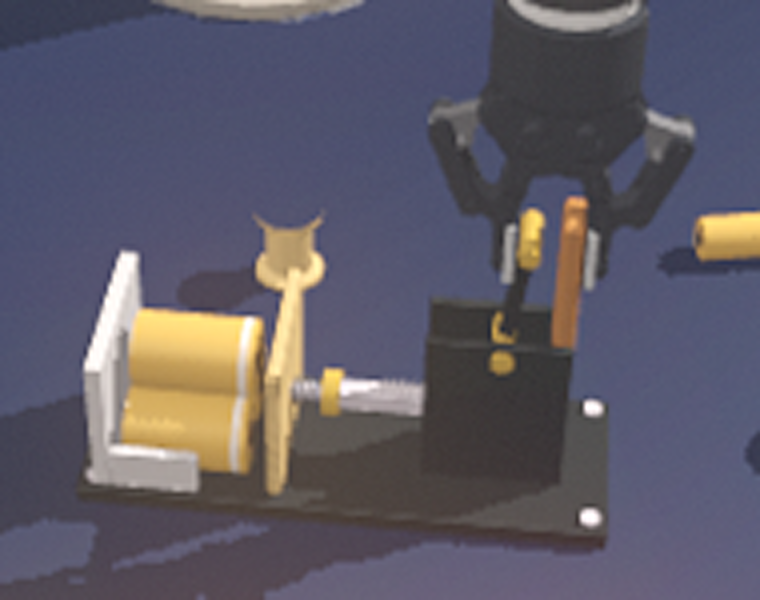

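Emit:
{"api": "apply_moves", "payload": {
  "moves": [
    [[0, 0, 0], [0, 0, 0], 1],
    [[0, 0, 0], [0, 0, 0], 1],
    [[0, 0, 0], [0, 0, 0], 1],
    [[0, 0, 0], [0, 0, 0], 1],
    [[0, 0, 0], [0, 0, 0], 1],
    [[0, 0, 0], [0, 0, 0], 1],
    [[0, 0, 0], [0, 0, 0], 1],
    [[0, 0, 0], [0, 0, 0], 1],
    [[0, 0, 0], [0, 0, 0], 1]
  ]
}}

```text
t: 14.95
eef_pos: [0.63, 0.1079, 0.2172]
tool_rot: [-0.0, 0.782, 0.623, 0.0]
contact_force: [-0.0, 0.2, -0.7]
gripper_width: 1.001
```

```bash
python3 - <<'E'
from pt import *
where()
c=cam("wrist"); save(c,"pics/w10.png",None,1.4)
c=cam("scene"); np.savez("s10.npz",**{k:c[k] for k in ["color","mtx","E","Rm"]}); save(c,"pics/s10.png",(210,280,220,320),8)
E
```

```text
t 14.95 TCP in press [ 0.1064 -0.0004  0.2172] toolx yaw rel press -0.02 tilt [ 0.  0. -1.] F [-0.   0.2 -0.7] gw 1.001
```

View pics/w10.png

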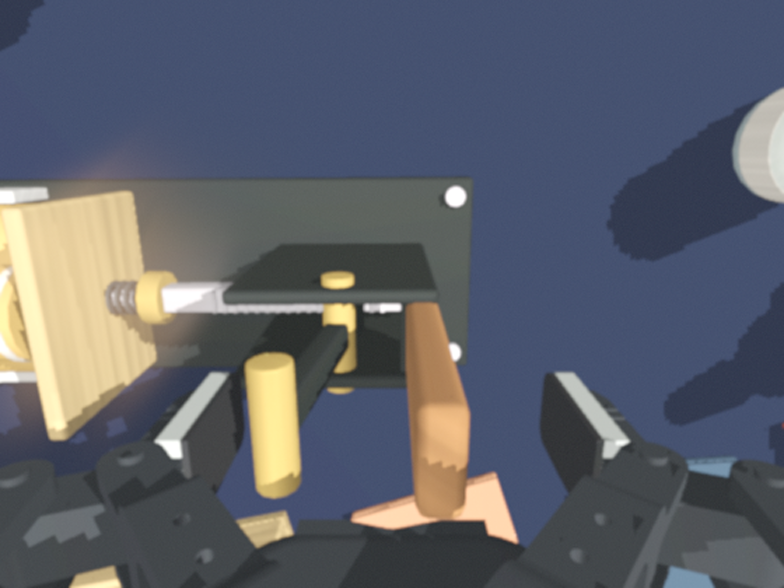

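View pics/s10.png

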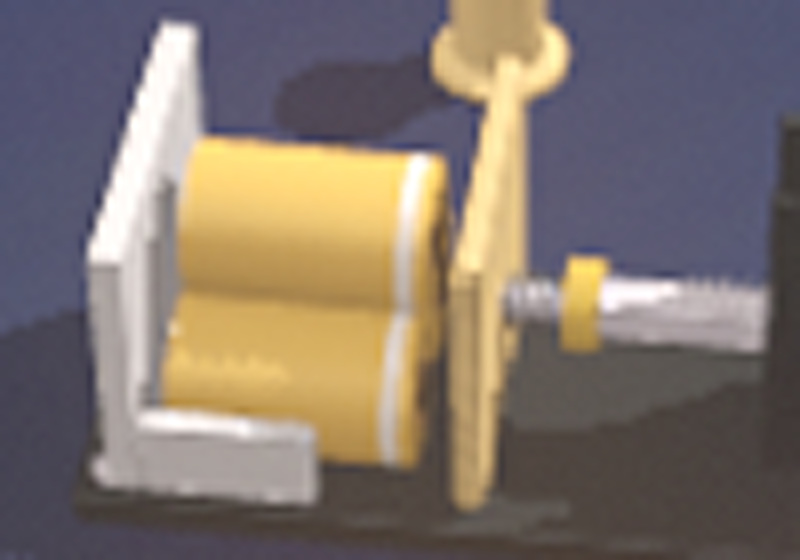

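```bash
cat >> pt.py <<'E'
def ftab(c):
    p=np.load("press.npy")
    for f in range(-66,-30,3):
        P=pressP(*p[:3],[[f/1000,-.049,.1],[f/1000,-.049,.014]])+p[5:8]
        q=proj(c,P); print(f,np.round(q.ravel(),1), "crop8 col",np.round((q[:,1]-220)*8))
E
python3 -c "
from pt import *
ftab(np.load('s10.npz'))"
```

```text
-66 [244.3 264.4 272.7 265.5] crop8 col [355. 364.]
-63 [244.5 265.8 272.9 266.8] crop8 col [366. 375.]
-60 [244.6 267.1 273.  268.1] crop8 col [377. 385.]
-57 [244.7 268.5 273.1 269.4] crop8 col [388. 396.]
-54 [244.8 269.9 273.2 270.8] crop8 col [399. 406.]
-51 [244.9 271.3 273.4 272.1] crop8 col [410. 417.]
-48 [245.1 272.6 273.5 273.4] crop8 col [421. 427.]
-45 [245.2 274.  273.6 274.7] crop8 col [432. 437.]
-42 [245.3 275.4 273.7 276. ] crop8 col [443. 448.]
-39 [245.4 276.8 273.9 277.3] crop8 col [454. 459.]
-36 [245.5 278.1 274.  278.6] crop8 col [465. 469.]
-33 [245.7 279.5 274.1 279.9] crop8 col [476. 480.]
```

Emit:
{"api": "apply_moves", "payload": {
  "moves": [
    [[0, 0, 0], [0, 0, 0], -1],
    [[0, 0, 0], [0, 0, 0], -1],
    [[0, 0, 0], [0, 0, 0], -1],
    [[0, 0, 0], [0, 0, 0], -1],
    [[0, 0, 0], [0, 0, 0], -1],
    [[0, 0, 0], [0, 0, 0], -1],
    [[0, 0, 0], [0, 0, 0], -1],
    [[0, 0, 0], [0, 0, 0], -1],
    [[0, 0, 0], [0, 0, 0], 1],
    [[0, 0, 0], [0, 0, 0], 1],
    [[0, 0, 0], [0, 0, 0], 1],
    [[0, 0, 0], [0, 0, 0], 1],
    [[0, 0, 0], [0, 0, 0], 1],
    [[0, 0, 0], [0, 0, 0], 1],
    [[0, 0, 0], [0, 0, 0], 1],
    [[0, 0, 0], [0, 0, 0], 1],
    [[0, 0, 0], [0, 0, 0], 1],
    [[0, 0, 0], [0, 0, 0], 1]
  ]
}}

```text
t: 17.3
eef_pos: [0.6299, 0.1079, 0.2171]
tool_rot: [-0.0, 0.782, 0.623, -0.0]
contact_force: [0.4, -0.1, 0.7]
gripper_width: 0.999
```

Emit:
{"api": "apply_moves", "payload": {
  "moves": [
    [[0, 0, 0], [0, 0, 0], -1],
    [[0, 0, 0], [0, 0, 0], -1],
    [[0, 0, 0], [0, 0, 0], -1],
    [[0, 0, 0], [0, 0, 0], -1],
    [[0, 0, 0], [0, 0, 0], -1],
    [[0, 0, 0], [0, 0, 0], -1],
    [[0, 0, 0], [0, 0, 0], -1],
    [[0, 0, 0], [0, 0, 0], -1],
    [[0, 0, 0], [0, 0, 0], 1],
    [[0, 0, 0], [0, 0, 0], 1],
    [[0, 0, 0], [0, 0, 0], 1],
    [[0, 0, 0], [0, 0, 0], 1],
    [[0, 0, 0], [0, 0, 0], 1],
    [[0, 0, 0], [0, 0, 0], 1],
    [[0, 0, 0], [0, 0, 0], 1],
    [[0, 0, 0], [0, 0, 0], 1],
    [[0, 0, 0], [0, 0, 0], 1],
    [[0, 0, 0], [0, 0, 0], 1]
  ]
}}

```text
t: 19.55
eef_pos: [0.63, 0.1079, 0.2172]
tool_rot: [-0.0, 0.782, 0.623, 0.0]
contact_force: [1.2, -0.7, -0.4]
gripper_width: 0.999
```

```bash
python3 - <<'E'
from pt import *
where()
c=cam("wrist"); save(c,"pics/w11.png",None,1.4)
c=cam("scene"); np.savez("s11.npz",**{k:c[k] for k in ["color","mtx","E","Rm"]}); save(c,"pics/s11.png",(210,280,220,320),8)
E
```

```text
t 19.55 TCP in press [ 0.1064 -0.0004  0.2172] toolx yaw rel press -0.03 tilt [ 0.  0. -1.] F [ 1.2 -0.7 -0.4] gw 0.999
```

View pics/w11.png

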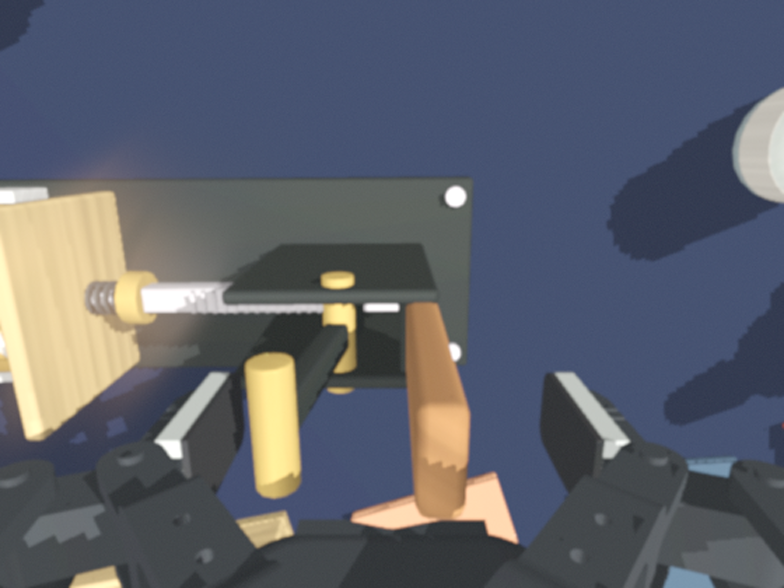

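View pics/s11.png

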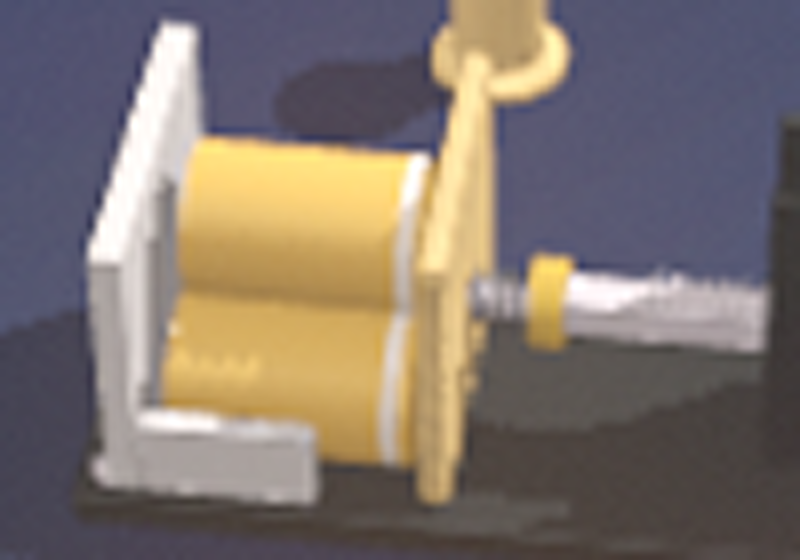

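Emit:
{"api": "apply_moves", "payload": {
  "moves": [
    [[0, 0, 0], [0, 0, 0], -1],
    [[0, 0, 0], [0, 0, 0], -1],
    [[0, 0, 0], [0, 0, 0], -1],
    [[0, 0, 0], [0, 0, 0], -1],
    [[0, 0, 0], [0, 0, 0], -1],
    [[0, 0, 0], [0, 0, 0], -1],
    [[0, 0, 0], [0, 0, 0], -1],
    [[0, 0, 0], [0, 0, 0], -1],
    [[0, 0, 0], [0, 0, 0], 1],
    [[0, 0, 0], [0, 0, 0], 1],
    [[0, 0, 0], [0, 0, 0], 1],
    [[0, 0, 0], [0, 0, 0], 1],
    [[0, 0, 0], [0, 0, 0], 1],
    [[0, 0, 0], [0, 0, 0], 1],
    [[0, 0, 0], [0, 0, 0], 1],
    [[0, 0, 0], [0, 0, 0], 1],
    [[0, 0, 0], [0, 0, 0], 1],
    [[0, 0, 0], [0, 0, 0], 1]
  ]
}}

```text
t: 21.9
eef_pos: [0.63, 0.1079, 0.2172]
tool_rot: [-0.0, 0.782, 0.623, 0.0]
contact_force: [0.2, 0.6, -0.1]
gripper_width: 0.999
```

Emit:
{"api": "apply_moves", "payload": {
  "moves": [
    [[0, 0, 0], [0, 0, 0], -1],
    [[0, 0, 0], [0, 0, 0], -1],
    [[0, 0, 0], [0, 0, 0], -1],
    [[0, 0, 0], [0, 0, 0], -1],
    [[0, 0, 0], [0, 0, 0], -1],
    [[0, 0, 0], [0, 0, 0], -1],
    [[0, 0, 0], [0, 0, 0], -1],
    [[0, 0, 0], [0, 0, 0], -1],
    [[0, 0, 0], [0, 0, 0], 1],
    [[0, 0, 0], [0, 0, 0], 1],
    [[0, 0, 0], [0, 0, 0], 1],
    [[0, 0, 0], [0, 0, 0], 1],
    [[0, 0, 0], [0, 0, 0], 1],
    [[0, 0, 0], [0, 0, 0], 1],
    [[0, 0, 0], [0, 0, 0], 1],
    [[0, 0, 0], [0, 0, 0], 1],
    [[0, 0, 0], [0, 0, 0], 1],
    [[0, 0, 0], [0, 0, 0], 1]
  ]
}}

```text
t: 24.15
eef_pos: [0.63, 0.1079, 0.2172]
tool_rot: [-0.0, 0.782, 0.623, 0.0]
contact_force: [-0.4, 0.5, -0.3]
gripper_width: 1.001
```

```bash
python3 - <<'E'
from pt import *
where()
c=cam("wrist"); save(c,"pics/w12.png",None,1.4)
c=cam("scene"); np.savez("s12.npz",**{k:c[k] for k in ["color","mtx","E","Rm"]}); save(c,"pics/s12.png",(210,280,220,320),8)
E
```

```text
t 24.15 TCP in press [ 0.1063 -0.0004  0.2172] toolx yaw rel press -0.03 tilt [ 0.  0. -1.] F [-0.4  0.5 -0.3] gw 1.001
```

View pics/w12.png

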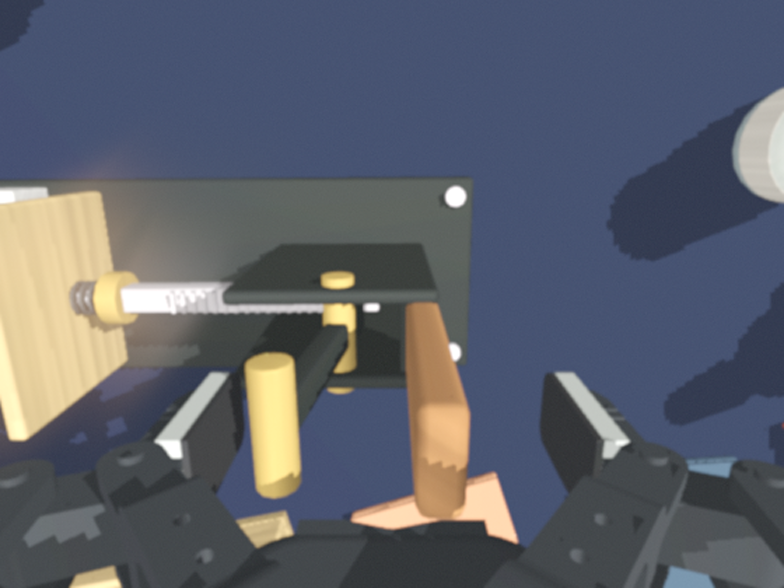

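View pics/s12.png

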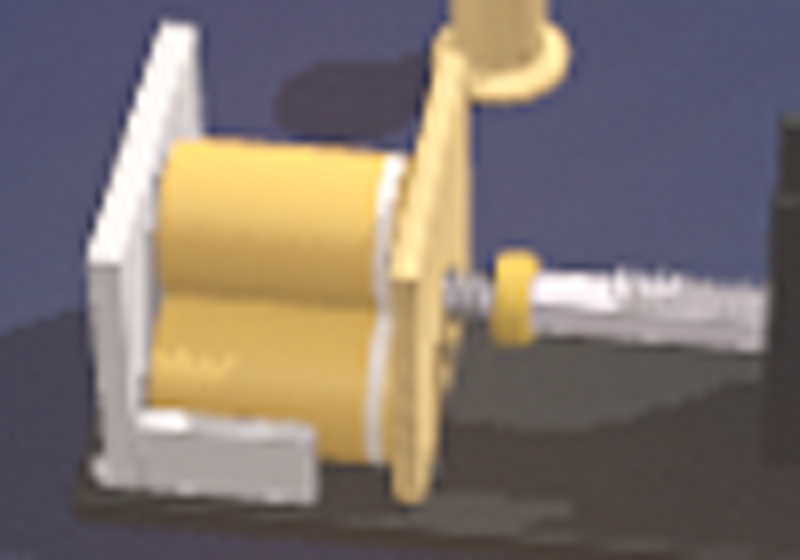

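Emit:
{"api": "apply_moves", "payload": {
  "moves": [
    [[0, 0, 0], [0, 0, 0], -1],
    [[0, 0, 0], [0, 0, 0], -1],
    [[0, 0, 0], [0, 0, 0], -1],
    [[0, 0, 0], [0, 0, 0], -1],
    [[0, 0, 0], [0, 0, 0], -1],
    [[0, 0, 0], [0, 0, 0], -1],
    [[0, 0, 0], [0, 0, 0], -1],
    [[0, 0, 0], [0, 0, 0], -1],
    [[0, 0, 0], [0, 0, 0], 1],
    [[0, 0, 0], [0, 0, 0], 1],
    [[0, 0, 0], [0, 0, 0], 1],
    [[0, 0, 0], [0, 0, 0], 1],
    [[0, 0, 0], [0, 0, 0], 1],
    [[0, 0, 0], [0, 0, 0], 1],
    [[0, 0, 0], [0, 0, 0], 1],
    [[0, 0, 0], [0, 0, 0], 1],
    [[0, 0, 0], [0, 0, 0], 1],
    [[0, 0, 0], [0, 0, 0], 1]
  ]
}}

```text
t: 26.5
eef_pos: [0.6299, 0.1079, 0.2171]
tool_rot: [-0.0, 0.782, 0.623, 0.0]
contact_force: [0.6, -0.3, 0.6]
gripper_width: 1.004
```

```bash
python3 - <<'E'
from pt import *
where()
c=cam("wrist"); save(c,"pics/w13.png",None,1.4)
c=cam("scene"); save(c,"pics/s13.png",(210,280,220,320),8)
E
```

```text
t 26.5 TCP in press [ 0.1063 -0.0004  0.2171] toolx yaw rel press -0.03 tilt [-0.  0. -1.] F [ 0.6 -0.3  0.6] gw 1.004
```

View pics/w13.png

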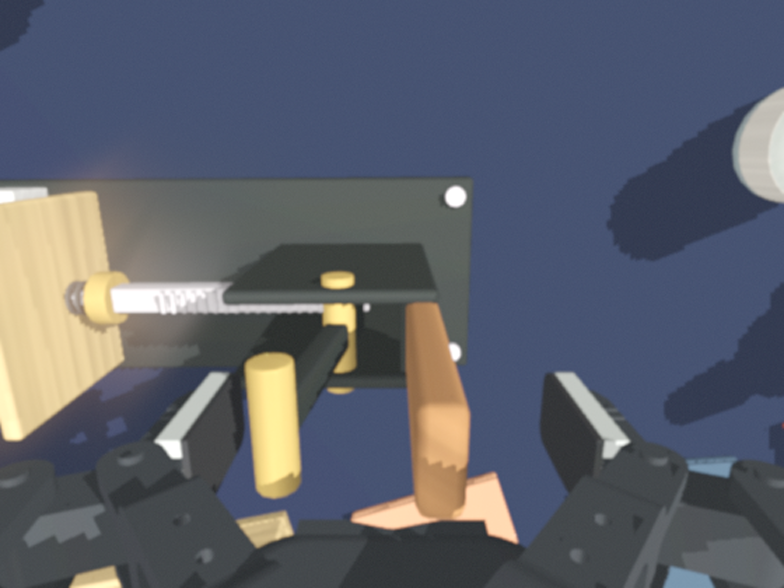

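View pics/s13.png

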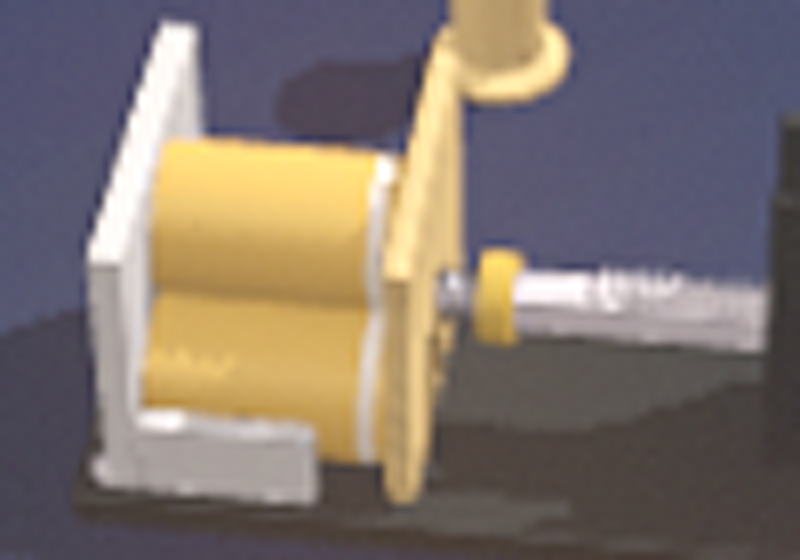

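Emit:
{"api": "apply_moves", "payload": {
  "moves": [
    [[0, 0, 0], [0, 0, 0], -1],
    [[0, 0, 0], [0, 0, 0], -1],
    [[0, 0, 0], [0, 0, 0], -1],
    [[0, 0, 0], [0, 0, 0], -1],
    [[0, 0, 0], [0, 0, 0], -1],
    [[0, 0, 0], [0, 0, 0], -1],
    [[0, 0, 0], [0, 0, 0], -1],
    [[0, 0, 0], [0, 0, 0], -1],
    [[0, 0, 0], [0, 0, 0], -1],
    [[0, 0, 0], [0, 0, 0], -1]
  ]
}}

```text
t: 27.85
eef_pos: [0.6313, 0.1077, 0.22]
tool_rot: [0.001, 0.782, 0.623, 0.001]
contact_force: [-3.2, -0.3, 16.0]
gripper_width: 0.396
```

```bash
python3 - <<'E'
from pt import *
where()
c=cam("wrist"); save(c,"pics/w14.png",None,1.4)
c=cam("scene"); save(c,"pics/s14.png",(210,280,220,320),8)
c=cam("top"); save(c,"pics/t14.png",(170,240,200,330),6)
E
```

```text
t 27.85 TCP in press [ 0.1064 -0.0017  0.22  ] toolx yaw rel press -0.01 tilt [ 3.4e-03  6.0e-04 -1.0e+00] F [-3.2 -0.3 16. ] gw 0.396
```

View pics/w14.png

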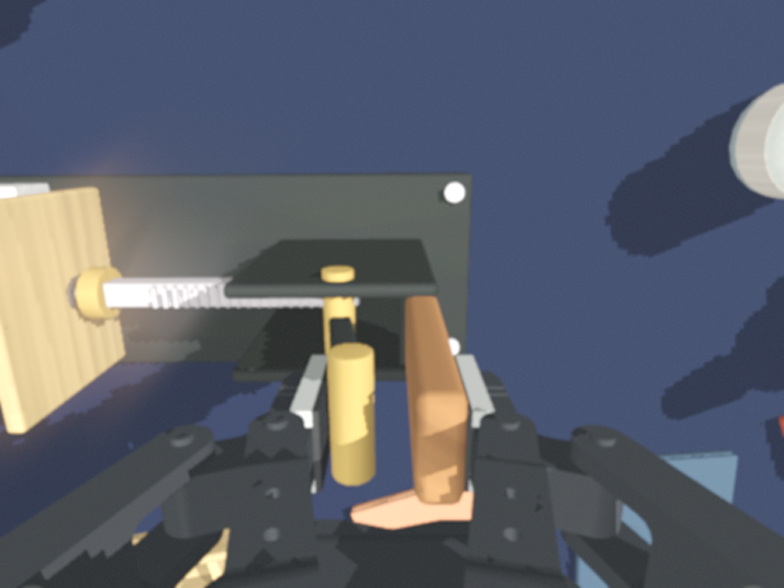

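View pics/s14.png

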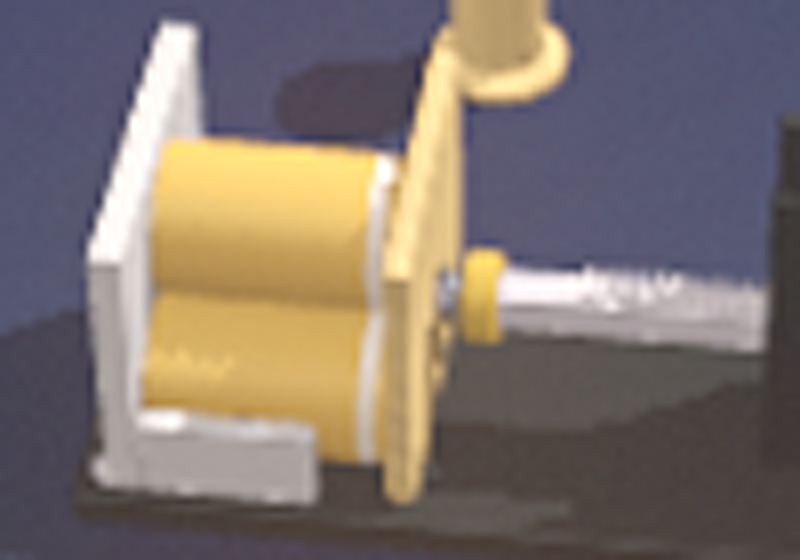

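View pics/t14.png

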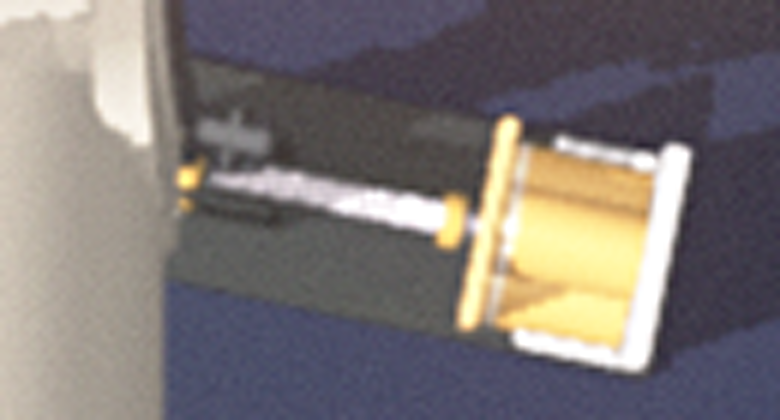

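The last squeeze moved the collar from col 478 to 463, while the foot stayed at col 387 and the rolls against the plate. That puts the foot at about 8.6 mm pressed in, with the trigger held fully squeezed at 34 mm opening.

```bash
python3 -c "
from station import *
print(hand_in())"
```

```text
the job is handed in; nothing more can be done
None
```

I laid the yellow full-size roll in the groove on the two lower rolls, let go of it, then gave the trigger seven squeezes. I let it spring back between them and held the seventh; the job was handed in at about 28 s.

- **Pressing in:** in the scene picture, the gap between the foot and the rod's collar had shrunk by about 8.6 mm, against the allowed 3 to 13 mm. I read this off the picture, so it is good to roughly 1 to 2 mm.
- **Rolls:** in the last squeeze the collar moved about 4 mm while the foot and rolls stayed still. I take that to mean all three rolls are flush with the end plate. The third roll still sat in its groove and nothing was touching it.
- **Trigger:** it is held fully in, with the gripper open 34 mm, the fully squeezed size.
- **Disagreement:** my fitted press position puts the foot's face at about x = -57.5 mm, while flush rolls would put it at -60 mm. I put the difference down to measuring error, because nothing moved on the last squeeze.
- **Force:** each time I checked a squeeze, the tool read about 16 N upward, well under the limit.
- **Bystanders:** I touched none that I know of, but I did not measure them again before handing in.

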